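# Free the ratchet pawl of the patty press with the release rod

## Task

The head of the hand press is held up by the pawl on its toothed wheel. Pick up the release rod, put its steel end under the pawl's tongue and flick the pawl up and right over so that it lies back clear of the wheel and the head sinks down onto its die by itself; then lay the rod flat on the worktop, clear of the press. Work the pawl only with the rod: keep the gripper and arm off the pawl and off the swinging press arm.

Things in the scene. Friction and masses are not known exactly. Their poses are not given: they have to be found in the camera images.
- release_rod: loose rod on the worktop in front of the press (not the spoon or the pen): black flat-sided handle 100 long, 16 wide, 22 mm tall, then a bare 10 mm thick steel bar. Origin under the handle's middle; x points along the rod (handle -50 to +50 mm, steel tip at +155 mm), z up; bar axis 11 mm above the underside. 120 g; balances near x = +20 mm, a good place to grip
- press: patty press fixed on the worktop: aluminium base, grey column, toothed wheel 90 mm across on its front, dark pawl on top of the wheel. Origin under the wheel's shaft, on the worktop; x away from the robot, y left, z up. Shaft along x, 120 mm up; wheel's front face at x = -36. Base 18 mm thick, x -60 to +95, y -230 to +60. Arm and head reach out to -y at x > -20, behind the wheel
- pawl_tongue (a point): middle of the underside of the pawl's tongue, moves with it; engaged: x -60, y +32, z +172 mm in the press's frame. The tongue is a flat plate 45 wide (y), 6 mm thick, reaching 20 mm in front (-x) of this point; wheel face 24 mm behind it. A 10 mm round lip along its left edge hangs 3 mm below the underside. Below it, in front of the wheel, all is free. Lifting takes 1 to 3 N
- pawl_pivot (a point): fixed point on the pawl's hinge axis, at x -60, y -55, z +167 mm in the press's frame. The axis runs along the press's x. The engaged pawl lies level and reaches 115 mm to the left (+y) of the axis, the tongue being its last 50 mm; it swings up and over to the right (-y)
- pawl (a joint): pawl angle, rad: 0 engaged in the wheel (level), grows as the tongue swings up; about 0.2 clears the teeth, 1.57 upright, 2.2 thrown over against its stop. It turns freely: below about 1.4 it falls back on the wheel, past about 1.6 it falls over and stays
- press_arm (a joint): angle of the wheel with arm and head, rad: about 0 held up by the pawl, 0.61 fully down (head level on its die). Once the pawl is clear it sinks by itself on a damper in about 2 s

How it is judged (in metres and radians):
On the way:
1. the rod lifts the pawl clear of the wheel (value of joint pawl above 0.3 rad and contact force between release_rod and pawl above 0.1 N), for 0.02 s.
At the end, for the whole second after the job is handed in: the pawl lies thrown back past upright (over 1.75 rad), the press arm is down (over 0.55 rad), and the rod lies at rest on the worktop, its origin under 30 mm high and its length within 10 degrees of level, not touching the press (value of joint pawl above 1.75 rad and value of joint press_arm above 0.55 rad and height (world z) of release_rod below 0.03 m and angle between release_rod's own x axis and vertical between 1.4 and 1.74 rad and linear speed of release_rod below 0.02 m/s and contact force between release_rod and press below 0.1 N).
It fails at once if the gripper or arm touches the pawl (contact force between any of the fingers, the arm and pawl above 0.5 N).
It fails at once if the gripper or arm touches the press arm or head (contact force between any of the fingers, the arm and press_arm above 0.5 N).
It also fails if it takes over 46 s, if anything falls off the work surface, if the arm or the gripper's body presses on something with over 40 N, if the wrist force passes 120 N, or if a joint passes its speed limit or range.

## Robot

A 7-joint arm with a two-finger parallel gripper is mounted at the origin on a cart in front of the work surface, level with it; the furniture and walls round the work are solid. World frame = base frame: x ahead of the robot, y to its left, z up, the work surface at z = 0. Lengths are in mm, angles in rad, forces in N, time in s.
With the tool pointing down it reaches from about 400 to 850 mm from the base axis. Payload 10.4 kg.
Tool frame: the origin (TCP) lies between the finger pads; the fingertips stand 25 mm ahead of it and the grasp point (between the pads) lies 6 mm ahead of it (manip.tip_extent is the z of the fingertips in the tool frame, in mm); z points along the fingers, y is the direction in which the jaws open and shut (so a half turn about z gives the same grasp; the last joint's range is limited). The gripper opens to 85 mm and grips with 20 to 120 N. Pads are 22 mm wide; open, the fingers measure 114 mm over their backs; the gripper's body (76 mm by 85 mm) begins 54 mm behind the grasp point. The pads swing forward as they close: fully open they stand 13 mm farther back than shut.
Start: joints at [-1.258, 0.332, -0.065, 1.46, 0.022, 1.35, -0.088], TCP at [205.94, 590.116, 256.338] pointing down, gripper open.
Joint ranges: [-2.6, 2.6], [-0.5, 2.12], [-1.47, 1.34], [0.16, 2.42], [-1.27, 4.41], [0.06, 2.06], [-2.6, 2.6]. Speed limits (rad/s): [2.22, 2.22, 2.79, 2.79, 3.14, 3.14, 3.14].

## Interface

Orientations are given as a unit quaternion [x, y, z, w].
In Python, from workcell import manip gives the robot as it stands.
- The arm moves only by the tool jog_arm, never from a script. Its argument "series" is a list of rows, each a list of 7 numbers: the opening, from 0 (shut) to 1 (fully open), then the shift along the tool's x, y, z in m, then the turn, a rotation vector about the tool's x, y, z in rad. A call has 1 to 20 rows; each row is the pose to reach, as a shift and turn from the pose commanded when the call began, along the tool's axes at that moment; what a row does not reach only later rows make up. A row lasts 1/10 s, in which the tool goes at most 50 mm and 8.59 degrees, less where a joint would pass 70% of its speed; a pose out of reach is approached as far as the arm can. A call with a gripper value outside its range is refused whole. The fingers move at their own pace and stop on an object; "force" is the grip in N (left out, the last holds). Time passes only in rows, so rows that repeat a pose let the fingers close. It gives the time, the measured TCP pose, the force and the opening at its end, in the units of the state.
- manip.get_state(): the state, without advancing time (a new reading comes with each control period).
- manip.read_camera(name): name is "scene" or "top"; returns a dict with "frame" (420x560x3 uint8, red, green, blue), "fovy" (degrees; the focal length in pixels is half the picture's height over the tangent of half this angle, whatever the lens; pixels are square), "cx", "cy" (the principal point, pixels), "k1" (the pictures are not rectified: a ray, as slopes to the right and down, at radius r is drawn at 1 + k1 r^2 times it, then the intrinsics apply), "camera_from_world" (4x4, takes a point from world to camera coordinates). Camera axes: x right, y down, z forward; pixel columns grow to the right and rows downward; lengths in mm; the calibration is good to about 2 mm. A picture is of the moment at which its call begins. There is no depth.
- manip.finish_job(): hands the job in, once; it reports no verdict.
The state is a dict: "clock": time; "joints": joint angles; "dq": joint speeds; "joint_efforts": joint torques, N m; "ee_pos": TCP position; "eef_rot": TCP orientation; "force": force on the tool from outside, world axes, zero at the start; "wrist_torque": the same for the moment, N m; "grip_width": finger opening in mm.
Only numpy, scipy, OpenCV 4.12 (cv2) and the standard library are available. Lean on these libraries where they do the work, as an engineer would, in place of code of your own. Each camera call takes 0.05 s, during which the arm holds its last target.

## Working session

There is one attempt and no reset: what is moved stays moved. The work goes in short steps, Python scripts to look and compute and a tool call to move; the robot and the scene stay as the last step left them, time stands still between calls to the robot, and variables do not carry over. Pictures are saved under pics/ and viewed, and the job is handed in when it is done.

Besides the shell and the picture viewer there is one more tool, called after "Request:" as name(argument=value, ...) on one line, values as JSON. jog_arm: Moves the arm, as the interface text tells. Its arguments: {"type":"object","properties":{"series":{"type":"array","items":{"type":"array","items":{"type":"number"}}},"force":{"type":"number"}},"required":["series"]}

```bash
mkdir -p pics; cat > h.py <<'E'
import numpy as np, cv2
from workcell import manip
from scipy.spatial.transform import Rotation as R
def snap(name,fn):
    c=manip.read_camera(name); f=cv2.cvtColor(c["frame"],cv2.COLOR_RGB2BGR)
    cv2.imwrite(fn,f); np.save(f"cal_{name}.npy",{k:v for k,v in c.items() if k!="frame"},allow_pickle=True); return f
def cal(name): return np.load(f"cal_{name}.npy",allow_pickle=True).item()
def proj(name,P):
    c=cal(name);T=np.array(c["camera_from_world"]);P=np.atleast_2d(P).astype(float)
    p=P@T[:3,:3].T+T[:3,3];s=p[:,:2]/p[:,2:];r2=(s**2).sum(1,keepdims=True)
    f=210/np.tan(np.radians(c["fovy"])/2)
    return s*(1+c["k1"]*r2)*f+[c["cx"],c["cy"]]
def ray(name,uv):
    c=cal(name);T=np.array(c["camera_from_world"]);f=210/np.tan(np.radians(c["fovy"])/2)
    d=(np.array(uv,float)-[c["cx"],c["cy"]])/f;s=d.copy()
    for _ in range(30): s=d/(1+c["k1"]*(s@s))
    v=T[:3,:3].T@np.array([*s,1]);return -T[:3,:3].T@T[:3,3],v/np.linalg.norm(v)
def onz(name,uv,z):
    o,v=ray(name,uv);return o+v*(z-o[2])/v[2]
def crop(fn,x0,y0,x1,y1,k,out):
    f=cv2.imread(fn)[y0:y1,x0:x1];cv2.imwrite(out,cv2.resize(f,None,fx=k,fy=k,interpolation=cv2.INTER_CUBIC))
E
python3 - <<'E'
from h import *
snap("scene","pics/s0.png");snap("top","pics/t0.png")
print(cal("scene"),cal("top"));s=manip.get_state();print(s);print(manip.tip_extent)
E
```

```text
{'fovy': 52.78884078828139, 'cx': 273.77218993023666, 'cy': 212.31278223027766, 'k1': -0.05835707937259268, 'camera_from_world': array([[ 7.80427068e-01, -6.25233970e-01, -4.00923546e-03,
        -5.44411970e+02],
       [-3.78164729e-01, -4.66905424e-01, -7.99368978e-01,
         1.81778651e+02],
       [ 4.97920706e-01,  6.25365339e-01, -6.00827066e-01,
         8.28174894e+02],
       [ 0.00000000e+00,  0.00000000e+00,  0.00000000e+00,
         1.00000000e+00]])} {'fovy': 45.075640579538245, 'cx': 273.9982294397081, 'cy': 196.6687871291105, 'k1': -0.1810917355501802, 'camera_from_world': array([[ 6.11617346e-03, -9.99387537e-01, -3.44549588e-02,
        -2.43378275e+02],
       [-9.95276583e-01, -2.74541665e-03, -9.70411560e-02,
         5.03230404e+02],
       [ 9.68871286e-02,  3.48857343e-02, -9.94683804e-01,
         9.49693203e+02],
       [ 0.00000000e+00,  0.00000000e+00,  0.00000000e+00,
         1.00000000e+00]])}
{'clock': 0.1, 'joints': array([-1.25753967,  0.33278071, -0.06474787,  1.46083914,  0.02161971,
        1.34990669, -0.08849581]), 'dq': array([ 5.48103962e-04, -6.38378113e-04, -8.09012689e-05, -1.39071178e-03,
       -1.20052244e-03,  1.16492936e-03, -9.38646361e-04]), 'joint_efforts': array([ 1.07932687e-03, -6.26736975e+01,  4.89047414e-02, -3.92428958e+01,
        1.63405604e-02,  6.81926365e-03,  5.73356829e-05]), 'ee_pos': array([205.86804908, 589.80451128, 255.62175422]), 'eef_rot': array([ 1.67104354e-01,  9.85939020e-01, -6.14241396e-04, -7.37880525e-05]), 'force': array([ 0.09244814, -0.2073021 , -0.21750035]), 'wrist_torque': array([-0.00886412, -0.02854008,  0.02019107]), 'grip_width': 85.39873193574917}
25.0
```

View pics/s0.png

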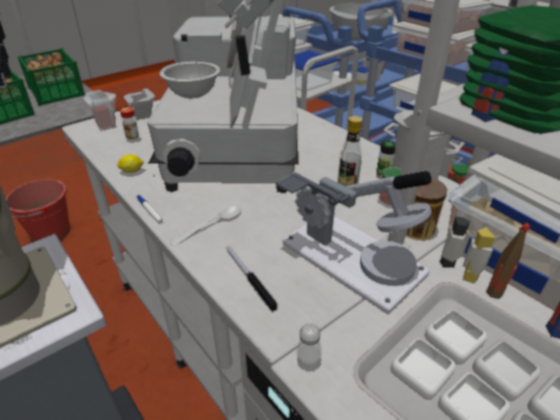

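View pics/t0.png

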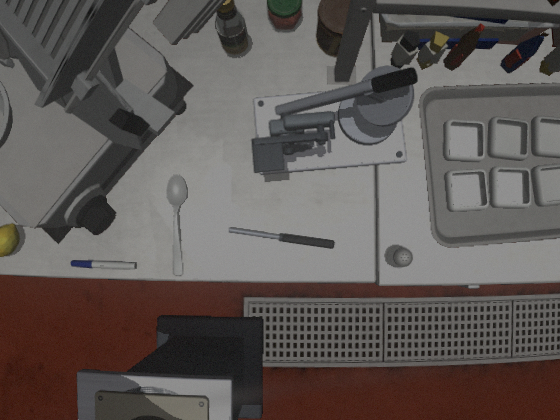

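```bash
python3 - <<'E'
from h import *
crop("pics/t0.png",220,60,420,260,4,"pics/t0c.png")
crop("pics/s0.png",215,150,440,315,3.5,"pics/s0c.png")
E
```

```text
(no output)
```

View pics/t0c.png

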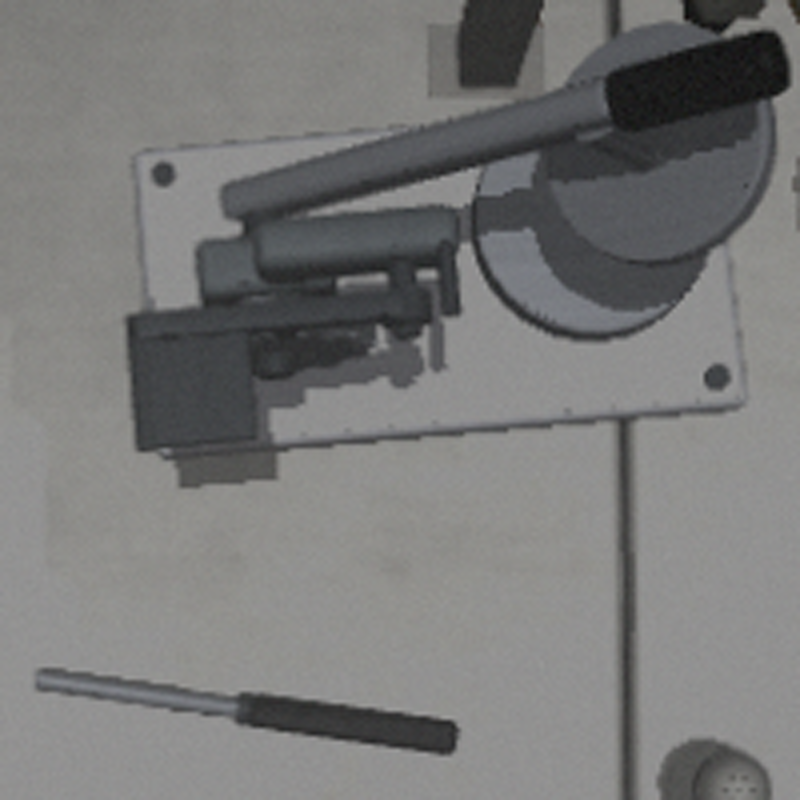

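View pics/s0c.png

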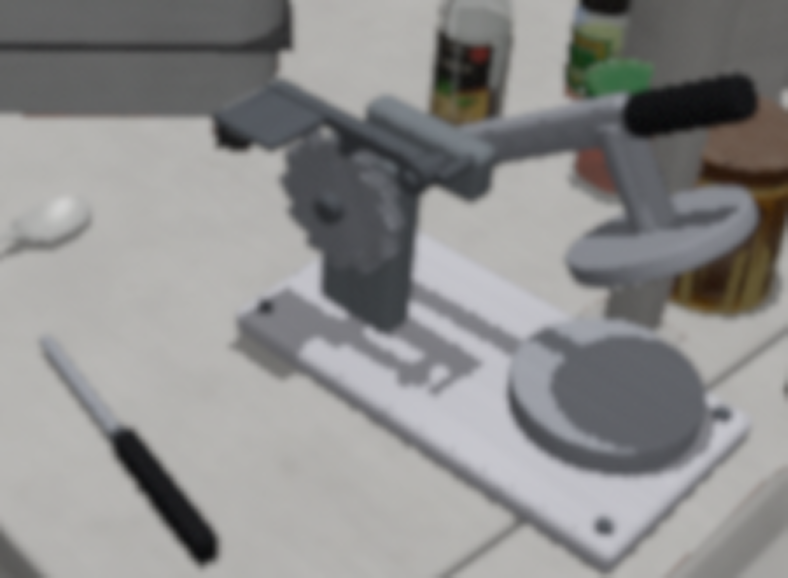

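```bash
cat > fit.py <<'E'
from h import *
from scipy.optimize import least_squares
T=lambda u,v:(220+u/4,60+v/4)
S=lambda u,v:(215+u/3.5,150+v/3.5)
obs=[("top",(95,60,18),T(137,153)),("top",(-60,-230,18),T(743,402)),("top",(-80,9.5,178),T(252,441)),("top",(-80,58,178),T(137,451)),
("scene",(-60,60,18),S(240,317)),("scene",(-60,-230,18),S(608,558)),("scene",(95,-230,18),S(745,415)),("scene",(-80,9.5,178),S(263,146)),("scene",(-36,0,120),S(332,207))]
def W(p,q):
    c,s=np.cos(p[2]),np.sin(p[2]);return np.array([p[0]+c*q[0]-s*q[1],p[1]+s*q[0]+c*q[1],q[2]])
f=lambda p:np.concatenate([proj(n,W(p,q))[0]-np.array(o) for n,q,o in obs])
r=least_squares(f,[600,-300,0],x_scale=[1,1,.01],loss="soft_l1");print(r.x);print(f(r.x).reshape(-1,2).round(1))
P=r.x;np.save("press.npy",P)
for n,q in dict(tongue=(-60,32,172),pivot=(-60,-55,167)).items(): print(n,W(P,q))
# rod: tip & handle ends
tt=[onz("top",T(*a),11) for a in [(37,679),(240,707),(456,737)]]
print(np.round(tt,1)); print(np.linalg.norm(tt[0]-tt[2]))
ss=[onz("scene",S(*a),11) for a in [(44,342),(118,436),(206,550)]]
print(np.round(ss,1)); print(np.linalg.norm(ss[0]-ss[2]))
E
python3 fit.py
```

```text
[ 6.12476531e+02 -2.64242602e+02  9.63120141e-02]
[[-2.7 -0.7]
 [ 1.1  0.5]
 [ 1.  -0.1]
 [-0.2  0.2]
 [-3.7 -2.3]
 [-0.3 -0. ]
 [ 2.2 -0.1]
 [ 1.2  0.5]
 [-1.1 -0.3]]
tongue [ 549.67737403 -238.16069482  172.        ]
pivot [ 558.0435711  -324.75750045  167.        ]
[[ 440.7 -154.7   11. ]
 [ 427.8 -252.8   11. ]
 [ 413.8 -356.5   11. ]]
203.64014371953215
[[ 440.7 -155.7   11. ]
 [ 428.3 -253.    11. ]
 [ 414.5 -353.6   11. ]]
199.6428345885846
```

```bash
python3 - <<'E'
from h import *
for n,p in [("top",(60,243)),("top",(0,225)),("top",(110,228)),("top",(185,110)),("top",(95,215)),("scene",(172,188)),("scene",(300,178)),("scene",(152,160)),("scene",(78,125))]:
    print(n,p,[onz(n,p,z).round() for z in (0,60,150)])
print("edge",onz("top",(200,280),0),onz("top",(20,275),0))
for n in("scene","top"):
    c=cal(n);T=c["camera_from_world"];print(-T[:3,:3].T@T[:3,3])
crop("pics/s0.png",60,0,320,200,3,"pics/s0d.png");crop("pics/t0.png",0,0,200,270,2.2,"pics/t0d.png")
E
```

```text
top (60, 243) [array([410., 197.,   0.]), array([410., 168.,  60.]), array([410., 125., 150.])]
top (0, 225) [array([445., 339.,   0.]), array([442., 301.,  60.]), array([439., 245., 150.])]
top (110, 228) [array([442.,  89.,   0.]), array([440.,  67.,  60.]), array([437.,  33., 150.])]
top (185, 110) [array([682., -59.,   0.]), array([666., -72.,  60.]), array([641., -92., 150.])]
top (95, 215) [array([468., 122.,   0.]), array([465.,  98.,  60.]), array([459.,  61., 150.])]
scene (172, 188) [array([465., 156.,   0.]), array([429.,  69.,  60.]), array([375., -62., 150.])]
scene (300, 178) [array([771., -27.,   0.]), array([706., -97.,  60.]), array([ 609., -202.,  150.])]
scene (152, 160) [array([490., 334.,   0.]), array([452., 230.,  60.]), array([394.,  74., 150.])]
scene (78, 125) [array([394., 737.,   0.]), array([365., 596.,  60.]), array([321., 383., 150.])]
edge [342.36284046 -96.82095984   0.        ] [3.41253743e+02 2.86786686e+02 1.13686838e-13]
[  81.25068431 -773.42329269  640.7154311 ]
[ 410.3289334  -274.97838194  985.09291944]
```

View pics/s0d.png

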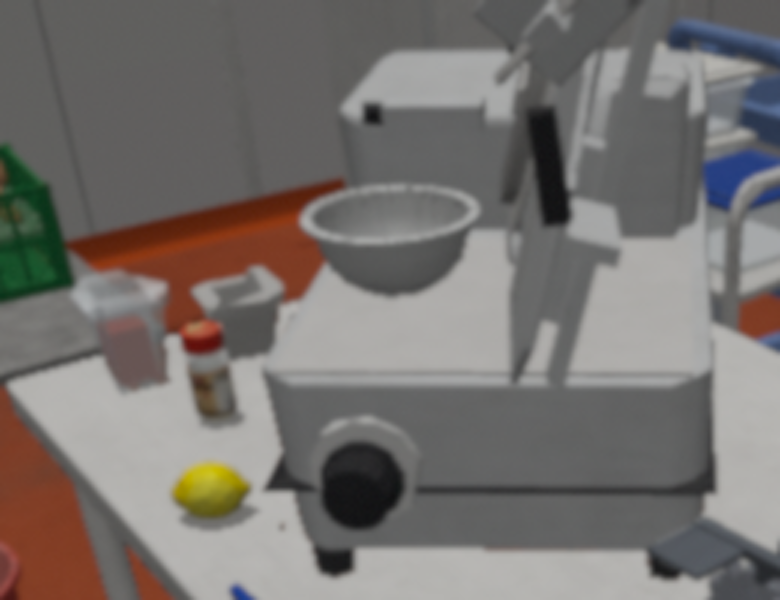

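View pics/t0d.png

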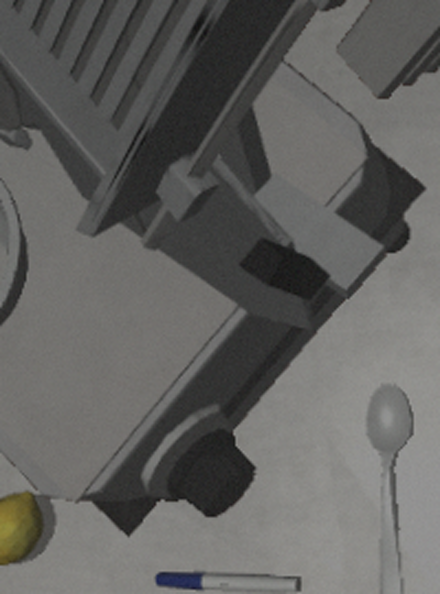

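```bash
cat >> h.py <<'E'
def rel(targets):
    s=manip.get_state();p=s["ee_pos"];r=R.from_quat(s["eef_rot"]);out=[]
    for t,ya in targets: # ya: world angle of tool y, tool down
        y=np.array([np.cos(ya),np.sin(ya),0]);z=np.array([0,0,-1.]);x=np.cross(y,z)
        q=R.from_matrix(np.c_[x,y,z]);print((r.inv().apply(np.array(t)-p)/1000).round(4),(r.inv()*q).as_rotvec().round(3))
E
python3 - <<'E'
from h import *
rel([((206,590,400),1.233),((330,280,400),.75),((425,0,400),.35),((424,-285,400),-.131),((424,-285,150),-.131)])
E
```

```text
[-1.000e-04  0.000e+00 -1.444e-01] [-0.001  0.     0.002]
[-0.2193 -0.2518 -0.1441] [-0.001  0.     0.485]
[-0.4012 -0.4848 -0.1438] [-0.001  0.001  0.885]
[-0.4942 -0.7542 -0.1434] [-1.000e-03  1.000e-03  1.366e+00]
[-0.4942 -0.7539  0.1066] [-1.000e-03  1.000e-03  1.366e+00]
```

Request:
jog_arm(series=[[1,0,0,-0.05,0,0,0],[1,0,0,-0.1,0,0,0],[1,0,0,-0.144,0,0,0],[1,-0.03,-0.035,-0.144,0,0,0.07],[1,-0.06,-0.07,-0.144,0,0,0.14],[1,-0.09,-0.105,-0.144,0,0,0.21],[1,-0.12,-0.14,-0.144,0,0,0.28],[1,-0.15,-0.175,-0.144,0,0,0.35],[1,-0.18,-0.21,-0.144,0,0,0.42],[1,-0.22,-0.252,-0.144,0,0,0.485],[1,-0.245,-0.285,-0.144,0,0,0.54],[1,-0.27,-0.318,-0.144,0,0,0.6],[1,-0.295,-0.351,-0.144,0,0,0.66],[1,-0.32,-0.384,-0.144,0,0,0.72],[1,-0.345,-0.417,-0.144,0,0,0.78],[1,-0.373,-0.45,-0.144,0,0,0.84],[1,-0.4,-0.485,-0.144,0,0,0.9],[1,-0.415,-0.528,-0.144,0,0,0.97],[1,-0.43,-0.571,-0.144,0,0,1.04],[1,-0.445,-0.614,-0.144,0,0,1.11]])

```text
clock: 2.1
ee_pos: [423.2, -138.2, 400.1]
eef_rot: [0.663, 0.749, 0.0, -0.0]
force: [0.7, 0.4, -0.3]
grip_width: 85.2
```

```bash
python3 - <<'E'
from h import *
s=manip.get_state();print(s["clock"],s["ee_pos"],s["joints"].round(2),s["force"])
rel([((424,-285,400),-.131),((424,-285,120),-.131)])
E
```

```text
2.1 [ 423.22716779 -138.17238     400.10182496] [-0.61 -0.2   0.71  1.68  0.13  1.62  0.21] [ 0.65106922  0.44988401 -0.30541436]
[-0.1458 -0.0171  0.    ] [-0.    -0.     0.253]
[-0.1459 -0.0171  0.28  ] [-0.    -0.     0.253]
```

Request:
jog_arm(series=[[1,-0.037,-0.004,0,0,0,0.06],[1,-0.074,-0.008,0,0,0,0.12],[1,-0.11,-0.013,0.0,0,0,0.19],[1,-0.146,-0.017,0.03,0,0,0.253],[1,-0.146,-0.017,0.08,0,0,0.253],[1,-0.146,-0.017,0.13,0,0,0.253],[1,-0.146,-0.017,0.18,0,0,0.253],[1,-0.146,-0.017,0.23,0,0,0.253],[1,-0.146,-0.017,0.28,0,0,0.253],[1,-0.146,-0.017,0.28,0,0,0.253]])

```text
clock: 3.1
ee_pos: [421.4, -281.3, 115.0]
eef_rot: [0.751, 0.66, -0.003, -0.004]
force: [-0.4, 0.5, -0.0]
grip_width: 85.7
```

```bash
python3 - <<'E'
from h import *
s=manip.get_state();print(s["clock"],s["ee_pos"],s["joints"].round(2),s["force"])
rel([((423.6,-285.2,28),-.131)])
snap("scene","pics/s1.png");snap("top","pics/t1.png")
crop("pics/s1.png",200,100,480,310,2.8,"pics/s1c.png")
E
```

```text
3.1 [ 421.39764863 -281.30282722  114.97458754] [-0.33  0.31  0.96  1.96 -0.29  1.03  0.63] [-0.35225731  0.50212804 -0.04864949]
[-0.0037  0.0036  0.0869] [-0.011 -0.001  0.003]
```

View pics/s1c.png

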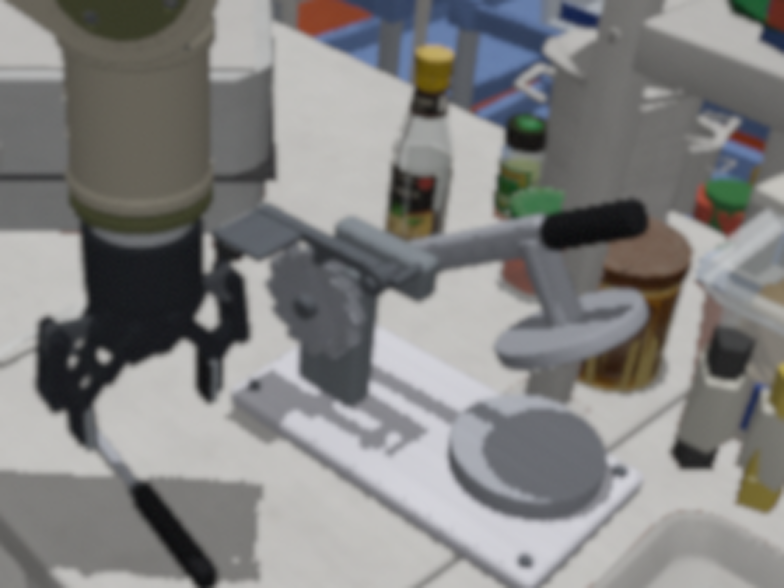

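View pics/t1.png

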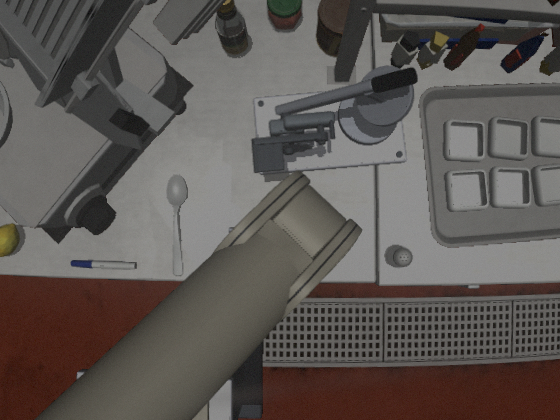

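Request:
jog_arm(series=[[1,0,0,0,0,0,0],[1,0,0,0,0,0,0]])

```text
clock: 3.4
ee_pos: [426.5, -283.8, 122.7]
eef_rot: [0.751, 0.661, 0.001, 0.002]
force: [-0.3, -0.3, -0.0]
grip_width: 85.1
```

```bash
python3 - <<'E'
from h import *
s=manip.get_state();print(s["clock"],s["ee_pos"],s["joints"].round(2),s["force"])
rel([((423.6,-285.2,28),-.131)])
E
```

```text
3.4 [ 426.5423479  -283.77369488  122.73571928] [-0.34  0.3   0.96  1.95 -0.29  1.03  0.63] [-0.25865152 -0.30867325 -0.01984884]
[-0.0018 -0.0031  0.0947] [ 0.004 -0.     0.003]
```

Request:
jog_arm(series=[[1,0,0,0.02,0,0,0],[1,0,0,0.04,0,0,0],[1,0,0,0.055,0,0,0],[1,0,0,0.065,0,0,0],[1,0,0,0.075,0,0,0],[1,0,0,0.083,0,0,0],[1,0,0,0.088,0,0,0],[1,0,0,0.091,0,0,0],[1,0,0,0.091,0,0,0],[1,0,0,0.091,0,0,0]])

```text
clock: 4.4
ee_pos: [425.3, -283.3, 29.5]
eef_rot: [0.751, 0.66, 0.0, 0.0]
force: [0.4, -0.4, -0.7]
grip_width: 85.2
```

```bash
python3 - <<'E'
from h import *
s=manip.get_state();print(s["clock"],s["ee_pos"],s["joints"].round(2),s["force"])
rel([((423.6,-285.2,28),-.131)])
snap("scene","pics/s2.png")
crop("pics/s2.png",180,180,360,330,4,"pics/s2c.png")
E
```

```text
4.4 [ 425.2513953  -283.33319583   29.52137714] [-0.22  0.46  0.84  2.01 -0.46  0.86  0.75] [ 0.37844522 -0.40344276 -0.74196635]
[-0.0021 -0.0014  0.0015] [0.    0.    0.003]
```

View pics/s2c.png

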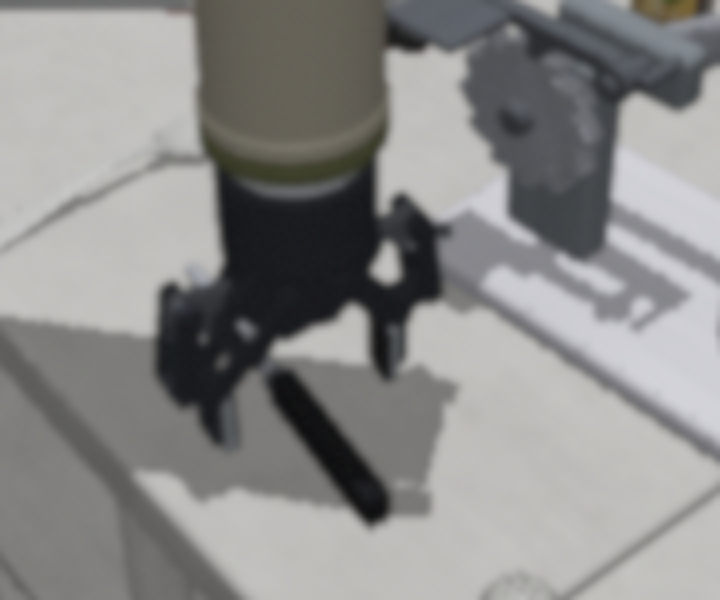

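Request:
jog_arm(series=[[0.3,0,0,0,0,0,0],[0.3,0,0,0,0,0,0],[0.3,0,0,0,0,0,0],[0,0,0,0,0,0,0],[0,0,0,0,0,0,0],[0,0,0,0,0,0,0],[0,0,0,0,0,0,0],[0,0,0,0,0,0,0]], force=110)

```text
clock: 5.25
ee_pos: [425.2, -283.3, 29.7]
eef_rot: [0.751, 0.66, 0.0, -0.0]
force: [-2.0, 0.8, 6.5]
grip_width: 13.5
```

```bash
python3 - <<'E'
from h import *
s=manip.get_state();print(s["clock"],s["ee_pos"],s["joints"].round(2),s["force"],s["grip_width"])
snap("scene","pics/s3.png")
crop("pics/s3.png",180,180,360,330,4,"pics/s3c.png")
E
```

```text
5.25 [ 425.24893603 -283.27739312   29.67624244] [-0.22  0.46  0.84  2.01 -0.46  0.86  0.75] [-1.99246766  0.80768382  6.4641038 ] 13.457793550906878
```

View pics/s3c.png

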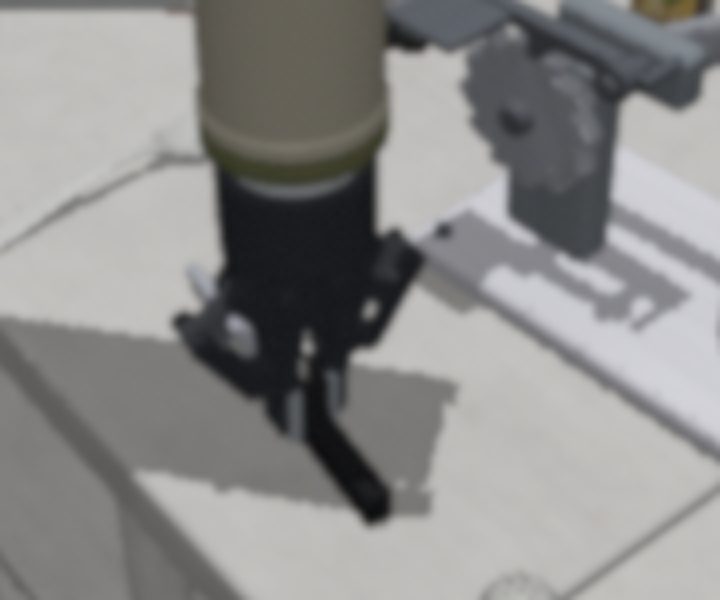

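```bash
python3 - <<'E'
from h import *
rel([((425,-283.3,168),-.131),((367.6,-255.8,168),-.131),((367.6,-255.8,168),-1.475)])
E
```

```text
[ 0.     -0.0002 -0.1383] [ 0.    -0.     0.003]
[ 0.0199 -0.0606 -0.1383] [ 0.    -0.     0.003]
[ 0.0199 -0.0606 -0.1383] [ 0.000e+00 -1.000e-03  1.347e+00]
```

Request:
jog_arm(series=[[0,0,0,-0.015,0,0,0],[0,0,0,-0.04,0,0,0],[0,0,0,-0.07,0,0,0],[0,0.005,-0.015,-0.1,0,0,0.05],[0,0.01,-0.03,-0.125,0,0,0.15],[0,0.015,-0.045,-0.138,0,0,0.25],[0,0.02,-0.06,-0.138,0,0,0.35],[0,0.02,-0.06,-0.138,0,0,0.45],[0,0.02,-0.06,-0.138,0,0,0.55],[0,0.02,-0.06,-0.138,0,0,0.65],[0,0.02,-0.06,-0.138,0,0,0.75],[0,0.02,-0.06,-0.138,0,0,0.85],[0,0.02,-0.06,-0.138,0,0,0.95],[0,0.02,-0.06,-0.138,0,0,1.05],[0,0.02,-0.06,-0.138,0,0,1.15],[0,0.02,-0.06,-0.138,0,0,1.24],[0,0.02,-0.06,-0.138,0,0,1.3],[0,0.02,-0.06,-0.138,0,0,1.345],[0,0.02,-0.06,-0.138,0,0,1.345],[0,0.02,-0.06,-0.138,0,0,1.345]])

```text
clock: 7.3
ee_pos: [368.0, -255.9, 167.5]
eef_rot: [0.999, 0.049, 0.0, -0.0]
force: [-0.1, 0.4, -1.8]
grip_width: 13.1
```

```bash
python3 - <<'E'
from h import *
s=manip.get_state();print(s["clock"],s["ee_pos"],s["joints"].round(2),s["force"],s["grip_width"])
rel([((367.6,-255.8,168),-1.475),((430.3,-249.7,168),-1.475)])
snap("scene","pics/s4.png");snap("top","pics/t4.png")
crop("pics/s4.png",180,120,380,270,4,"pics/s4c.png")
crop("pics/t4.png",200,80,400,230,4,"pics/t4c.png")
E
```

```text
7.3 [ 367.96826037 -255.8694988   167.50386578] [-0.54 -0.05  1.05  2.06  0.05  1.11 -0.98] [-0.14129145  0.42101992 -1.76869633] 13.072265818923148
[-0.0004 -0.0001 -0.0005] [-0.    -0.     0.003]
[ 0.0626 -0.     -0.0005] [-0.    -0.     0.003]
```

View pics/s4c.png

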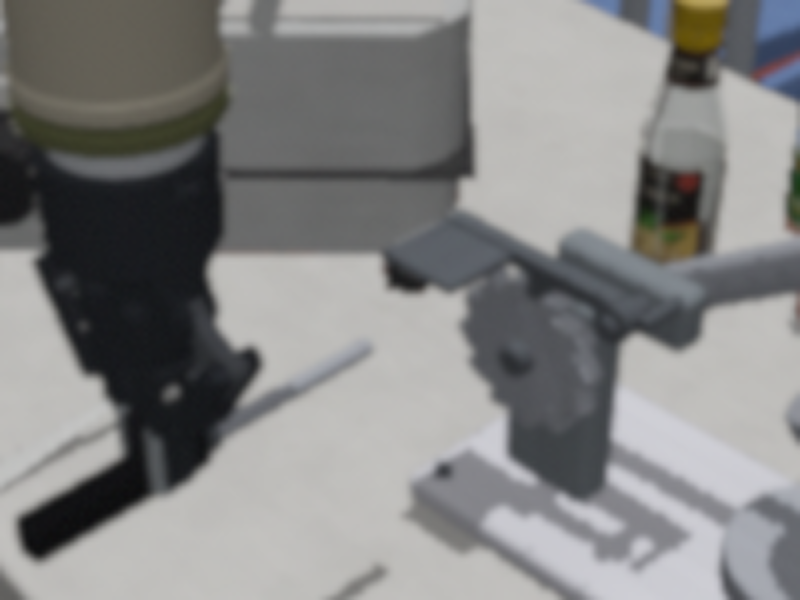

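View pics/t4c.png

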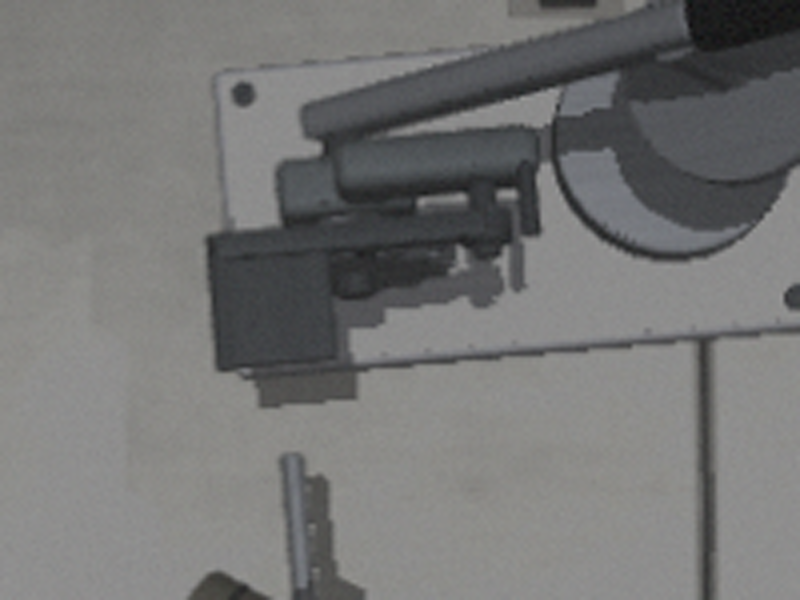

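```bash
cat > tri.py <<'E'
from h import *
def tri(a,b):
    o,v=ray("top",a);p,w=ray("scene",b)
    s=np.linalg.lstsq(np.c_[v,-w],p-o,rcond=None)[0];A=o+s[0]*v;B=p+s[1]*w;return (A+B)/2,np.linalg.norm(A-B)
E
python3 - <<'E'
from tri import *
print(tri((273,194),(272,206.5)))
# bar near gripper
print([ (x,proj("top",x),proj("scene",x)) for x in [(500,-243,149)]])
# tongue corners from both views: front-right top corner, front-left
print(tri((200+337/4,80+357/4),(180+443/4,120+290/4)))
print(tri((200+219/4,80+369/4),(180+387/4,120+258/4)))
print(tri((200+210/4,80+236/4),(180+460/4,120+211/4)))
P=np.load("press.npy");c,s=np.cos(P[2]),np.sin(P[2]);print(P)
for q in[(-80,9.5),(-80,60),(-36,60)]:print(q,P[0]+c*q[0]-s*q[1],P[1]+s*q[0]+c*q[1])
E
```

```text
(array([ 496.89709521, -244.48604137,  149.35585342]), np.float64(1.7447537508507922))
[((500, -243, 149), array([[272.43296039, 191.73756044]]), array([[272.32199411, 205.75456306]]))]
(array([ 532.4765563 , -262.1378409 ,  177.01704492]), np.float64(2.62590159269542))
(array([ 530.76928069, -216.00596845,  172.48669553]), np.float64(3.6784635325372648))
(array([ 584.16366042, -211.66646271,  177.52208094]), np.float64(2.1342524414542496))
[ 6.12476531e+02 -2.64242602e+02  9.63120141e-02]
(-80, 9.5) 531.9337340465846 -262.47968410439967
(-80, 60) 527.0774932209441 -212.21372221125193
(-36, 60) 570.8735788308154 -207.98254208594142
```

Request:
jog_arm(series=[[0,0.02,0,0,0,0,0],[0,0.04,0,0,0,0,0],[0,0.055,0,0,0,0,0],[0,0.065,0,0,0,0,0],[0,0.065,0,0,0,0,0],[0,0.065,0,0,0,0,0]])

```text
clock: 8.0
ee_pos: [432.2, -249.6, 167.1]
eef_rot: [0.999, 0.049, -0.0, 0.0]
force: [-1.3, -1.0, -1.6]
grip_width: 13.3
```

```bash
python3 - <<'E'
from h import *
s=manip.get_state();print(s["clock"],s["ee_pos"],s["joints"].round(2),s["force"],s["grip_width"])
snap("scene","pics/s5.png")
crop("pics/s5.png",180,100,380,250,4,"pics/s5c.png")
E
```

```text
8.0 [ 432.24932153 -249.61194137  167.14239521] [-0.51  0.19  1.05  1.94 -0.18  1.11 -0.86] [-1.32163688 -0.9786003  -1.58234718] 13.314866903997723
```

View pics/s5c.png

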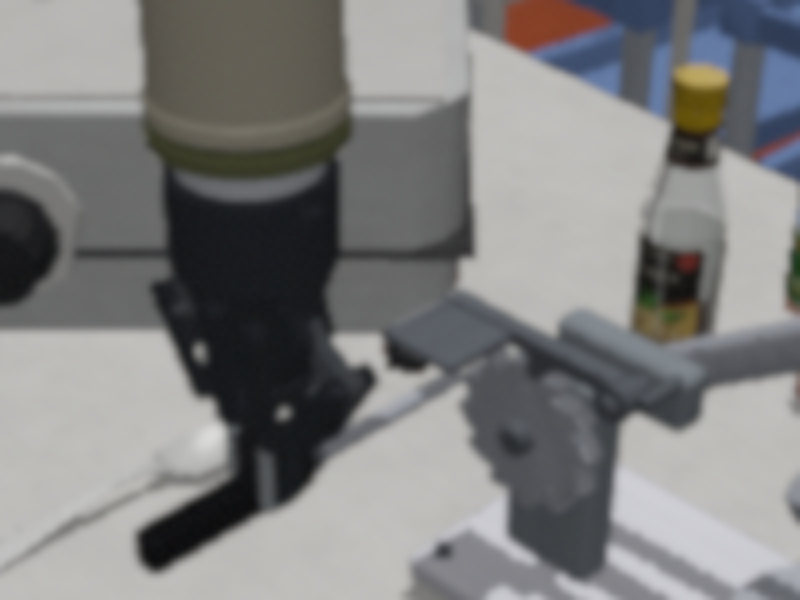

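Request:
jog_arm(series=[[0,0,0,-0.01,0,0,0],[0,0,0,-0.018,0,0,0],[0,0.0,0.001,-0.028,0,0,0],[0,0,0.003,-0.039,0,0,0],[0,0,0.006,-0.049,0,0,0],[0,0,0.01,-0.058,0,0,0],[0,0,0.01,-0.058,0,0,0]])

```text
clock: 8.75
ee_pos: [434.4, -260.3, 226.8]
eef_rot: [0.999, 0.049, 0.001, 0.0]
force: [0.3, -0.3, -1.9]
grip_width: 13.3
```

```bash
python3 - <<'E'
from h import *
s=manip.get_state();print(s["clock"],s["ee_pos"],s["joints"].round(2),s["force"],s["grip_width"])
snap("scene","pics/s6.png")
crop("pics/s6.png",180,100,380,250,4,"pics/s6c.png")
E
```

```text
8.75 [ 434.43049567 -260.25152307  226.77631211] [-0.55  0.11  1.08  1.85 -0.11  1.23 -0.91] [ 0.25578599 -0.29289711 -1.88245187] 13.342753690672396
```

View pics/s6c.png

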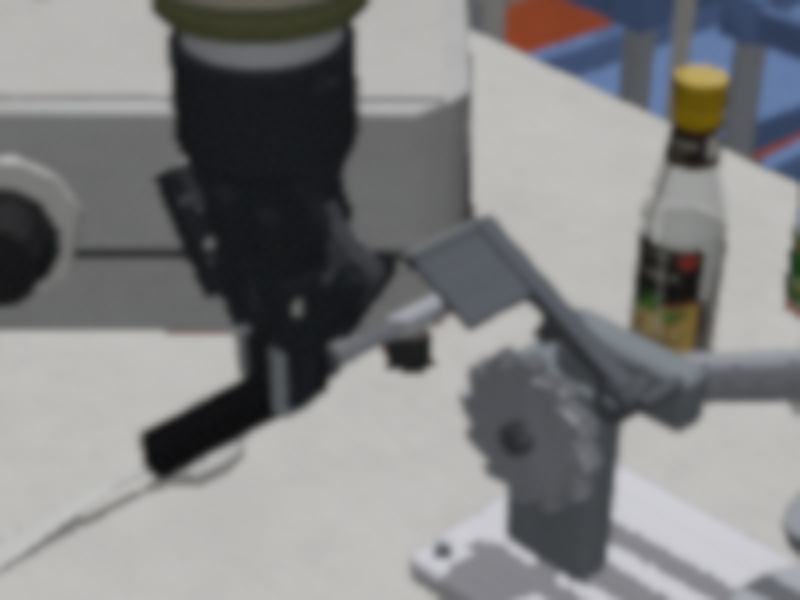

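Request:
jog_arm(series=[[0,0,0.005,-0.009,0,0,0],[0,0,0.012,-0.017,0,0,0],[0,0,0.019,-0.025,0,0,0],[0,0,0.027,-0.031,0,0,0],[0,0,0.036,-0.037,0,0,0],[0,0,0.045,-0.041,0,0,0],[0,0,0.055,-0.044,0,0,0],[0,0,0.066,-0.046,0,0,0],[0,0,0.076,-0.047,0,0,0],[0,0,0.086,-0.047,0,0,0],[0,0,0.097,-0.045,0,0,0],[0,0,0.104,-0.043,0,0,0],[0,0,0.104,-0.043,0,0,0]])

```text
clock: 10.1
ee_pos: [443.5, -364.0, 267.8]
eef_rot: [0.999, 0.048, -0.001, 0.0]
force: [0.2, 0.7, -1.5]
grip_width: 13.1
```

```bash
python3 - <<'E'
from h import *
s=manip.get_state();print(s["clock"],s["ee_pos"],s["joints"].round(2),s["force"],s["grip_width"])
snap("scene","pics/s7.png")
crop("pics/s7.png",200,80,440,260,3.3,"pics/s7c.png")
E
```

```text
10.1 [ 443.4513897  -364.00214725  267.83858519] [-0.25  0.33  1.07  1.63 -0.3   1.36 -0.62] [ 0.23479846  0.74485175 -1.53397793] 13.08133566847473
```

View pics/s7c.png

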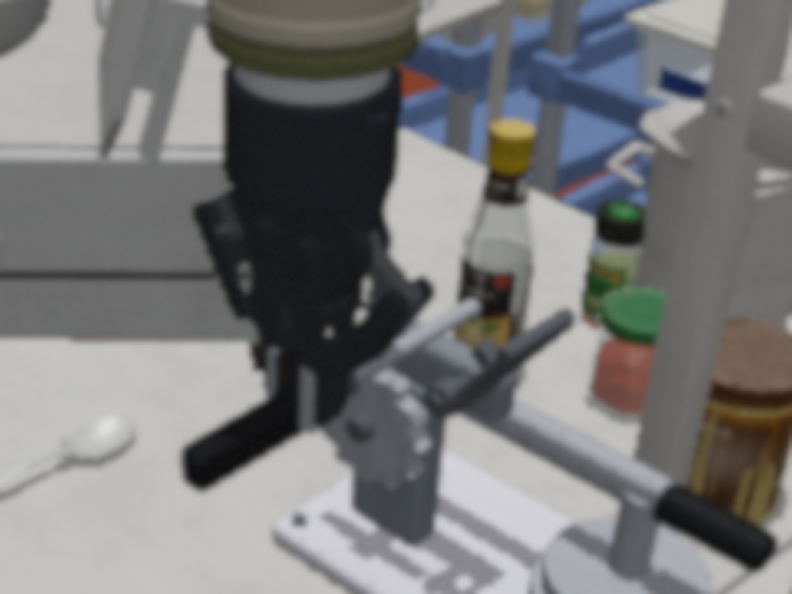

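```bash
python3 - <<'E'
from h import *
rel([((368,-371,265),-1.475),((368,-290,210),-1.475),((368,-290,210),-.131),((420,-283.3,170),-.131),((420,-283.3,29.6),-.131)])
E
```

```text
[-0.076   0.0003  0.0031] [0.    0.001 0.001]
[-0.0681 -0.0803  0.0581] [0.    0.001 0.001]
[-0.0681 -0.0803  0.0581] [-1.000e-03  1.000e-03 -1.343e+00]
[-0.0157 -0.082   0.098 ] [-1.000e-03  1.000e-03 -1.343e+00]
[-0.0155 -0.082   0.2384] [-1.000e-03  1.000e-03 -1.343e+00]
```

Request:
jog_arm(series=[[0,-0.02,0,0,0,0,0],[0,-0.05,0,0,0,0,0],[0,-0.076,0,0.003,0,0,0],[0,-0.074,-0.03,0.02,0,0,-0.06],[0,-0.07,-0.06,0.04,0,0,-0.16],[0,-0.068,-0.08,0.058,0,0,-0.26],[0,-0.068,-0.08,0.058,0,0,-0.37],[0,-0.068,-0.08,0.058,0,0,-0.48],[0,-0.068,-0.08,0.058,0,0,-0.59],[0,-0.068,-0.08,0.058,0,0,-0.7],[0,-0.068,-0.08,0.058,0,0,-0.81],[0,-0.068,-0.08,0.058,0,0,-0.92],[0,-0.06,-0.08,0.065,0,0,-1.03],[0,-0.05,-0.08,0.07,0,0,-1.14],[0,-0.035,-0.081,0.08,0,0,-1.24],[0,-0.016,-0.082,0.09,0,0,-1.31],[0,-0.016,-0.082,0.11,0,0,-1.343],[0,-0.016,-0.082,0.14,0,0,-1.343],[0,-0.016,-0.082,0.14,0,0,-1.343],[0,-0.016,-0.082,0.14,0,0,-1.343]])

```text
clock: 12.15
ee_pos: [419.8, -282.8, 128.8]
eef_rot: [0.752, 0.66, -0.0, -0.0]
force: [0.3, 0.1, -0.9]
grip_width: 13.3
```

```bash
python3 - <<'E'
from h import *
s=manip.get_state();print(s["clock"],s["ee_pos"],s["joints"].round(2),s["force"],s["grip_width"])
rel([((420,-283.3,30),-.131)])
snap("scene","pics/s8.png");snap("top","pics/t8.png")
crop("pics/s8.png",180,110,420,290,3.3,"pics/s8c.png")
E
```

```text
12.15 [ 419.83694665 -282.79584923  128.82489009] [-0.41  0.3   1.05  1.96 -0.3   1.05  0.65] [ 0.29785946  0.14154874 -0.87487177] 13.303400998872913
[-0.0005  0.0003  0.0988] [-0.001  0.     0.001]
```

View pics/s8c.png

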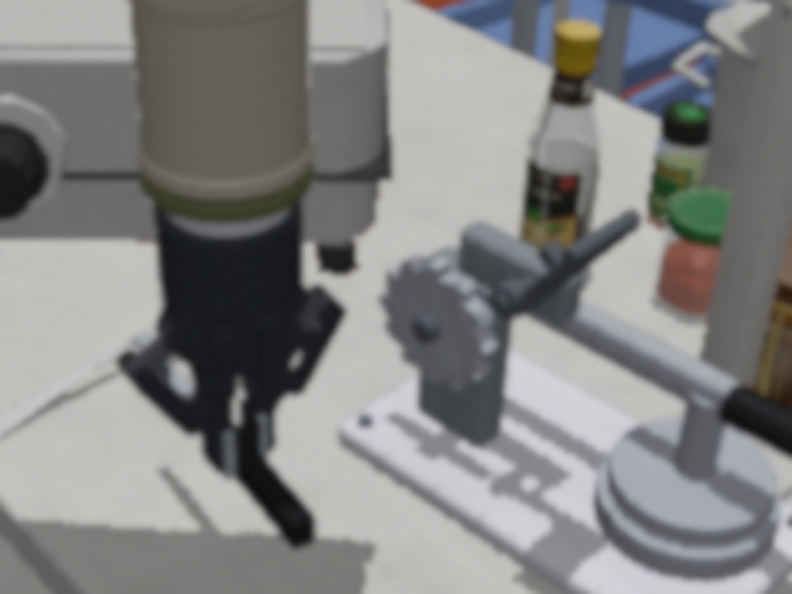

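Request:
jog_arm(series=[[0,0,0,0.03,0,0,0],[0,0,0,0.055,0,0,0],[0,0,0,0.075,0,0,0],[0,0,0,0.087,0,0,0],[0,0,0,0.093,0,0,0],[0,0,0,0.096,0,0,0],[0,0,0,0.098,0,0,0],[0,0,0,0.098,0,0,0],[0,0,0,0.098,0,0,0]])

```text
clock: 13.15
ee_pos: [420.4, -282.9, 30.8]
eef_rot: [0.752, 0.66, 0.0, 0.0]
force: [-0.6, -0.2, -2.0]
grip_width: 13.5
```

Request:
jog_arm(series=[[0,0,0,0.0008,0,0,0],[0,0,0,0.0008,0,0,0],[0.25,0,0,0.0008,0,0,0],[0.4,0,0,0.0008,0,0,0],[0.6,0,0,0.0008,0,0,0],[0.8,0,0,0.0008,0,0,0],[0.8,0,0,0.0008,0,0,0],[0.8,0,0,-0.02,0,0,0],[0.8,0,0,-0.05,0,0,0],[0.8,0,0,-0.1,0,0,0],[0.8,0.0,-0.03,-0.14,0,0,0],[0.8,0.03,-0.06,-0.18,0,0,0],[0.8,0.05,-0.06,-0.2,0,0,0],[0.8,0.05,-0.06,-0.2,0,0,0]])

```text
clock: 14.55
ee_pos: [366.6, -224.6, 231.0]
eef_rot: [0.751, 0.66, 0.001, 0.0]
force: [1.3, 0.5, -1.7]
grip_width: 68.3
```

```bash
python3 - <<'E'
from h import *
s=manip.get_state();print(s["clock"],s["ee_pos"],s["force"],s["grip_width"])
snap("scene","pics/s9.png");snap("top","pics/t9.png")
crop("pics/s9.png",180,110,440,310,3,"pics/s9c.png")
E
```

```text
14.55 [ 366.59413822 -224.64359998  230.96099126] [ 1.34224442  0.47570301 -1.69186757] 68.34477079766273
```

View pics/s9c.png

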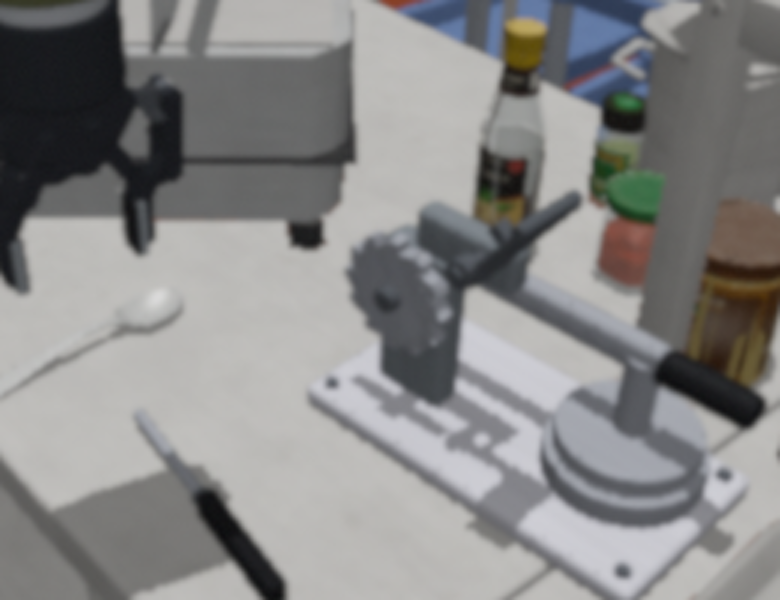

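View pics/t9.png

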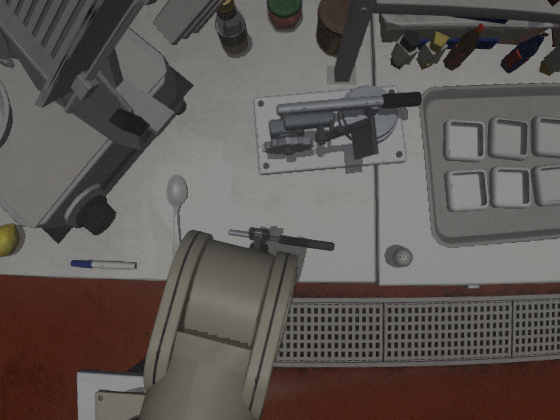

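```bash
python3 -c "
from h import *
print(manip.finish_job())"
```

```text
the job is handed in; nothing more can be done
None
```

The job is handed in at about 14.7 s of the 46 s allowed. The pawl is thrown over, the head is down on its die, and the rod is back on the worktop.

- **What I did:** I gripped the rod by its handle and put about 30 mm of the steel end under the tongue from the front. I swept it in an arc about the pawl's hinge until the pawl fell over to the right, then drew it back and laid it roughly where it had been.
- **Last pictures:** The pawl lies thrown back past upright and clear of the wheel. The head rests on its die. The rod lies flat, well clear of the press base, and the gripper is clear of everything.
- **Forces:** The highest reading at the end of a move was about 7 N, during the grip. I saw no sign of the gripper or arm touching the pawl or the press arm.
- **Not confirmed:** The pawl and press-arm angles and the rod's speed were judged by eye from the pictures; I had no direct reading of them.
- **Disagreement:** When I fitted the press position, the left corners of the base were 3–4 pixels off. The tongue fitted to about 1 pixel and a two-camera check agreed with it to about 3 mm, so I relied on the tongue.

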